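# Switch the loaded cell dock to charge with a screwdriver

### The arm

A 6-joint arm with a two-finger parallel gripper is mounted at the origin on the work surface. World frame = base frame: x ahead of the robot, y to its left, z up, the work surface at z = 0. Lengths are in mm, angles in rad, forces in N, time in s.
With the tool pointing down it reaches from about 300 to 950 mm from the base axis. Payload 3.1 kg.
Tool frame: the origin (TCP) lies between the finger pads; the fingertips stand 8 mm ahead of it and the grasp point (between the pads) lies 11 mm behind it; z points along the fingers, y is the line along which they close (so a half turn about z gives the same grasp; the last joint's range is limited). The gripper opens to 85 mm and grips with 20 to 120 N. Pads are 22 mm wide; open, the fingers measure 114 mm over their backs; the gripper's body (76 mm by 85 mm) begins 54 mm behind the grasp point. The pads swing forward as they close: fully open they stand 13 mm farther back than shut.
Start: joints at [-1.379, 0.308, 1.634, -0, 1.2, -0.07], TCP at [161.735, -603.717, 239.272] pointing down, gripper open.
Joint ranges: [-3.06, 3.06], [-0.79, 1.96], [0.05, 2.63], [-1.19, 4.34], [0.05, 2.64], [-2.94, 2.94]. Speed limits (rad/s): [2.79, 2.79, 3.14, 3.14, 3.14, 3.14].

### API

Orientations are given as a unit quaternion [w, x, y, z].
In Python, from plant import monitor, eyes, env gives the robot as it stands.
- The arm moves only by the shell command python3 -m pendant 'ROWS' [OPENING] [FORCE]. ROWS is JSON, a list of rows, each an object with "dp": the shift along the world's x, y, z each as a share of 0.1 m, from -1 to 1, a list of three; "dr": the turn, a rotation vector about the world's x, y, z each as a share of pi rad, from -1 to 1, a list of three. In form: [{"dp": [x, y, z], "dr": [ax, ay, az]}, ...]. A call has 1 to 20 rows; each row is the pose to reach, as a shift and turn from the pose commanded when the call began, turning the shorter way round; what a row does not reach only later rows make up. A row lasts 1/12 s, in which the tool goes at most 41.7 mm and 7.16 degrees, less where a joint would pass 70% of its speed; a pose out of reach is approached as far as the arm can. A call with a number of a shift or a turn outside -1 to 1 is refused whole. A call with a gripper value outside its range is refused whole. OPENING is the finger opening in mm, from 0 to 85.4, set as the call begins (- or left out, the last holds). The fingers move at their own pace and stop on an object; FORCE is the grip in N (left out, the last holds). Time passes only in rows, so rows that repeat a pose let the fingers close. It gives the time, the measured TCP pose, the force, the opening and the grip force at its end, in the units of the state.
- monitor.state(): the state, without advancing time (a new reading comes with each control period).
- eyes.snapshot(name): name is "side" or "top" or "wrist"; returns the picture (480x640x3 uint8, blue, green, red); there is no depth.
- eyes.camera_params(name): a dict with "fx", "fy", "cx", "cy" (pixels), "view" (4x4, takes a point from world to camera coordinates). Camera axes: x right, y up, looking along -z (the intrinsics and any distortion apply to the point x, -y, -z); pixel columns grow to the right and rows downward; lengths in mm; the calibration is good to about 2 mm. A picture is of the moment at which its call begins: read the wrist's pose just before it. camera_params takes no time and is no camera call; for the wrist camera it gives the pose at the moment of the call.
- env.sign_off(): hands the job in; it is judged then, once.
The state is a dict: "time": time; "joint_pos": joint angles; "qvel": joint speeds; "tau": joint torques, N m; "tcp_pos": TCP position; "tcp_rot": TCP orientation; "contact_force": force on the tool from outside, world axes, zero at the start; "torque": the same for the moment, N m; "grip_width": opening from 0.0 (shut) to 1.0 (fully open); "grip_force": force on a finger pad.
Only numpy, scipy, OpenCV 4.12 (cv2) and the standard library are available. Lean on these libraries where they do the work, as an engineer would, in place of code of your own. Each camera call takes 0.05 s, during which the arm holds its last target. There are 200 camera calls.

### The job

Take the flat screwdriver (the one with the square handle) from the rack, set its blade in the slotted selector of the charging dock that has cells standing in it, and turn that selector a quarter turn clockwise, from rest to charge. Then hang the screwdriver back upright in the same rack hole. Leave the empty dock's selector and the round-handled nut driver as they are.

Things in the scene. Friction and masses are not known exactly. Their poses are not given: they have to be found in the camera images.
- driver_handle (a point): Centre of the flat screwdriver's black handle: square, 26 x 26 mm, 66 mm tall, flats facing along this point's x and y, z up. The tool hangs upright, blade down, in either rack hole. The blade's end lies 115 mm below this point, the underside of its round 44 mm collar (7 mm thick), which rests on the rack, 40 mm below; the shank is 8 mm thick. About 0.12 kg.
- driver_tip (a point): Middle of the screwdriver blade's lower end, on the tool's axis. The blade is 12 mm wide along this point's x (the handle's x too), 3 mm thick along y and 16 mm tall; z points up to the handle. It is the same after half a turn.
- rack: Fixed steel tool rack, 75 x 205 mm; origin on the bench under its middle. Its plate's top is 85 mm above the bench, with two 24 mm holes at y = +60 and -60 mm in its frame, one for each driver. A hanging screwdriver's handle centre is 125 mm above the bench; the tool must rise 80 mm to clear the plate.
- loaded_dock: The charging dock with six upright cells (26 mm thick, tops 96 mm above the bench) in its half nearer the robot: fixed grey box 130 x 140 mm, 45 mm tall, origin on the bench under its middle. Its like, the empty dock, has bare sockets; either may be on the left.
- selector_slot (a point): Centre of the slot's floor, 47 mm above the bench, in the loaded dock's selector: an aluminium drum 46 mm across, top at 57 mm, on the dock's half away from the robot. The slot runs along this point's x, which points to the small pointer on the drum's rim; z up. Slot 38 mm long, 10 mm deep, 13 mm wide at its mouth, narrowing over the upper 6 mm to 4.5 mm; flat floor.
- selector (a joint): Turn of that selector, rad: starts near 0 (rest, pointer to the dock's left) and grows clockwise seen from above; 1.57 is charge (pointer away from the cells), firm stop at 1.66. Stiff (about 0.05 N m), it stays where it is left. The blade has about 7 degrees of play in the slot before the selector follows.
- spare_selector (a joint): Turn of the like selector on the empty dock, rad; to be left at its start, near 0.
- nut_driver_handle (a point): Middle of the handle of the nut driver that hangs in the rack's other hole, 120 mm away: round, black, 28 mm thick, 56 mm tall, this point about half-way up, 120 mm above the bench. A bystander, to be left hanging.
There are look-alikes about, which are no part of the job. What is shaped like the part that bears driver_handle but red or turquoise is not meant.

How it is judged (in metres and radians):
On the way, in this order (a step that is already met when the one before it is completed fails the run):
1. the screwdriver's blade stands upright in the loaded dock's selector slot (horizontal distance between driver_tip and selector_slot below 0.01 m and z of driver_tip in the frame of selector_slot below 0.006 m and angle between the x axis of driver_tip and the x axis of selector_slot, either way round below 0.3 rad and angle between driver_tip's own z axis and vertical below 0.2 rad), for 0.2 s.
2. the selector is turned to charge with the blade in its slot (all of step 1 and value of joint selector above 1.36 rad), for 0.1 s.
At the end, for the whole second after the job is handed in: Loaded dock's selector at 1.36 rad or more (12 degrees short of a quarter turn, up to its stop); empty dock's selector below 0.25 rad; both drivers hang upright in the rack (screwdriver within 0.15 rad, nut driver 0.2), handles within 25 mm of their start (value of joint selector above 1.36 rad and value of joint spare_selector below 0.25 rad and distance of each of driver_handle, nut_driver_handle from where it was at the start of the episode below 0.025 m and angle between driver_handle's own z axis and vertical below 0.15 rad and angle between nut_driver_handle's own z axis and vertical below 0.2 rad); the robot touches nothing.
It fails at once if the empty dock's selector is turned (value of joint spare_selector above 0.3 rad).
It fails at once if the nut driver is taken out or knocked out of the rack (distance of nut_driver_handle from where it was at the start of the episode above 0.04 m).
It also fails if it takes over 51 s, if anything falls off the work surface, if the arm or the gripper's body presses on something with over 40 N, if the wrist force passes 120 N, or if a joint passes its speed limit or range.

## Working session

There is one attempt and no reset: what is moved stays moved. The work goes in short steps, Python scripts to look and compute and a shell command to move; the robot and the scene stay as the last step left them, time stands still between calls to the robot, and variables do not carry over. Pictures are saved under pics/ and viewed, at most 12 in all, crops included, and the job is handed in when it is done.

```bash
mkdir -p pics; python3 - <<'E'
from plant import monitor, eyes
import cv2,numpy as np
for n in("top","side"):
    cv2.imwrite(f"pics/{n}0.png",eyes.snapshot(n)); p=eyes.camera_params(n); print(n,{k:np.round(v,3).tolist() if k!="name" else v for k,v in p.items()})
s=monitor.state();print(s['time'],s['tcp_pos'],s['tcp_rot'],s['grip_width'])
E
```

```text
top {'fx': 548.048, 'fy': 548.048, 'cx': 326.364, 'cy': 244.565, 'view': [[-0.018, -1.0, 0.015, -14.039], [0.986, -0.015, 0.167, -514.704], [-0.167, 0.018, 0.986, -780.284], [0.0, 0.0, 0.0, 1.0]]}
side {'fx': 435.906, 'fy': 435.906, 'cx': 315.504, 'cy': 238.424, 'view': [[-0.991, -0.135, -0.016, 511.895], [0.092, -0.751, 0.654, -129.003], [-0.1, 0.646, 0.757, -688.201], [0.0, 0.0, 0.0, 1.0]]}
0.1 [ 161.59946599 -602.98900776  238.15227522] [-1.05915405e-03  9.91443909e-01  1.30529115e-01 -6.78470360e-05] 0.9999633857074184
```

View pics/top0.png

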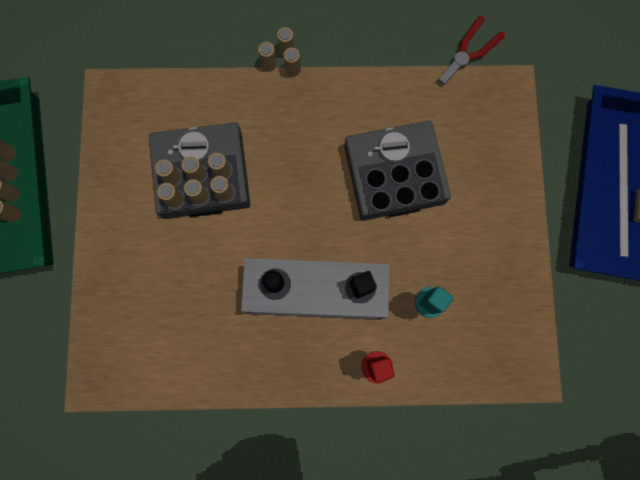

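View pics/side0.png

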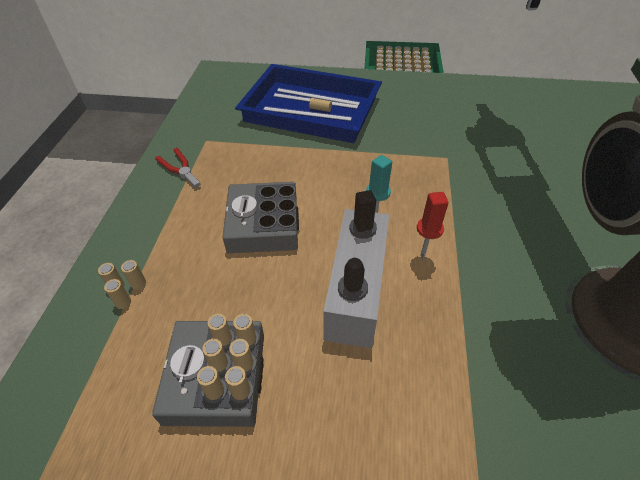

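Top view: black square-handled screwdriver at (363,284) in the right hole. It could be confused with the round black nut driver (273,281), the turquoise look-alike (437,299) and the red look-alike (380,370). By colour and square shape I choose (363,284). The loaded dock is on the left, with its selector at (194,146) and its pointer at (171,152). The empty dock's selector is at (395,146).

```bash
cat > h.py <<'E'
from plant import monitor, eyes
import cv2,numpy as np
def ray(p,u,v):
    V=np.array(p['view']);R,t=V[:3,:3],V[:3,3]
    d=R.T@np.array([(u-p['cx'])/p['fx'],-(v-p['cy'])/p['fy'],-1.]);return -R.T@t,d
def on(p,u,v,z):
    c,d=ray(p,u,v);return (c+d*(z-c[2])/d[2])
def pix(p,X):
    V=np.array(p['view']);q=V[:3,:3]@np.array(X,float)+V[:3,3]
    return np.array([p['cx']-p['fx']*q[0]/q[2],p['cy']+p['fy']*q[1]/q[2]])
def tri(p1,a,p2,b):
    c,d=ray(p1,*a);e,f=ray(p2,*b)
    k=np.linalg.lstsq(np.c_[d,-f],e-c,rcond=None)[0];x,y=c+k[0]*d,e+k[1]*f
    return (x+y)/2,np.linalg.norm(x-y)
E
python3 - <<'E'
from h import *
im=cv2.imread("pics/top0.png");p=eyes.camera_params("top")
c=[cv2.resize(im[y-40:y+40,x-40:x+40],(400,400),interpolation=cv2.INTER_CUBIC) for x,y in((363,284),(194,146))]
cv2.imwrite("pics/crop0.png",np.clip(np.hstack(c)*1.8,0,255).astype('uint8'))
# rack plate corners, drum
g=im.astype(int).sum(2)
m=((im.min(2)>150)).astype('uint8')
for c in cv2.findContours(m,0,2)[0]:
    if cv2.contourArea(c)>150: print(cv2.minAreaRect(c))
E
```

```text
(no output)
```

View pics/crop0.png

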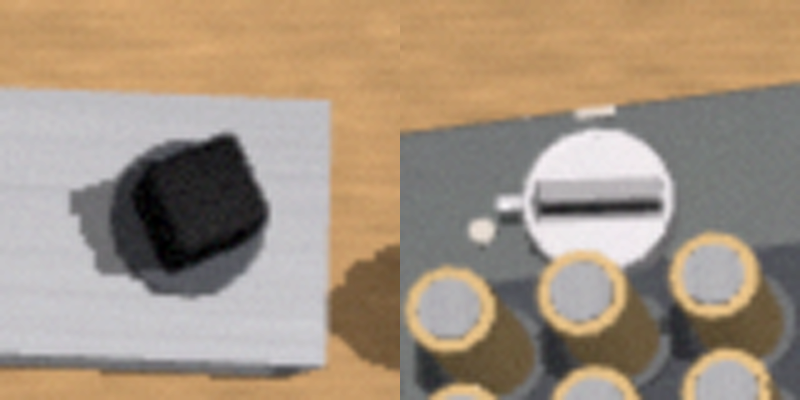

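The crop confirms it: a black square handle rotated by about 24° on a round collar (collar centre at about (361,287.6)). The selector drum is centred near (193.6,146), with the slot nearly horizontal and the pointer at (182,148).

```bash
python3 - <<'E'
from h import *
p=eyes.camera_params("top");f=lambda u,v,z:print(u,v,z,np.round(on(p,u,v,z),1))
o=lambda X,Y:(323+X/5,244+Y/5)
print("handle top corners?")
for q in((237,138),(267,210),(175,270),(135,195)): f(*o(*q),158)
f(*o(190,218),92)
f(*o(330,100),85);f(*o(328,365),85);f(244,260,85)
d=lambda X,Y:(154+(X-400)/5,106+Y/5)
f(*d(598,200),57);f(*d(537,197),57);f(*d(662,195),57);f(*d(507,206),57)
f(*d(400,133),45);f(*d(800,85),45);f(273,281,148)
w=eyes.camera_params("wrist");print(np.round(np.array(w['view']),3).tolist(),w['fx'],w['cx'],w['cy'])
E
```

```text
handle top corners?
370.4 271.6 158 [459.  -76.2 158. ]
376.4 286.0 158 [440.4 -83.3 158. ]
358.0 298.0 158 [425.5 -59.3 158. ]
350.0 283.0 158 [444.8 -49.6 158. ]
361.0 287.6 92 [444.5 -68.8  92. ]
389.0 264.0 85 [ 478.1 -110.1   85. ]
388.6 317.0 85 [ 403.4 -106.8   85. ]
244 260 85 [487.   95.4  85. ]
193.6 146.0 57 [666.9 176.8  57. ]
181.4 145.4 57 [668.1 195.2  57. ]
206.4 145.0 57 [668.3 157.4  57. ]
175.4 147.2 57 [665.3 204.2  57. ]
154.0 132.6 45 [693.7 241.   45. ]
234.0 123.0 45 [707.9 117.8  45. ]
273 281 148 [450.   49.3 148. ]
[[0.259, -0.966, -0.001, -622.854], [0.933, 0.251, -0.259, 34.439], [0.251, 0.066, 0.966, -378.128], [0.0, 0.0, 0.0, 1.0]] 416.22656439488344 321.2071641291704 235.2805223139157
```

```bash
P="python3 -m pendant"
$P '[{"dp":[0.5,1,0.05],"dr":[0,0,0.11]},{"dp":[0.5,1,0.05],"dr":[0,0,0.11]},{"dp":[0.5,1,0.05],"dr":[0,0,0.11]},{"dp":[0.5,1,0.05],"dr":[0,0,0.11]}]' 50 40
$P '[{"dp":[0.5,1,0],"dr":[0,0,0.11]},{"dp":[0.5,1,0],"dr":[0,0,0.11]},{"dp":[0.5,1,0],"dr":[0,0,0.11]},{"dp":[0.5,1,0],"dr":[0,0,0.11]}]' >/dev/null
$P '[{"dp":[0.5,1,0],"dr":[0,0,0.11]},{"dp":[0.5,1,0],"dr":[0,0,0.11]},{"dp":[0.5,1,0],"dr":[0,0,0.11]},{"dp":[0.5,1,0],"dr":[0,0,0.11]}]' >/dev/null
$P '[{"dp":[0.5,1,0],"dr":[0,0,0.11]},{"dp":[0.5,1,0],"dr":[0,0,0.11]},{"dp":[0.5,1,0],"dr":[0,0,0.11]},{"dp":[0.5,1,0],"dr":[0,0,0.11]}]' >/dev/null
$P '[{"dp":[0.5,1,0],"dr":[0,0,0.11]},{"dp":[0.5,1,0],"dr":[0,0,0.11]},{"dp":[0.5,1,0],"dr":[0,0,0.11]},{"dp":[0.5,1,0],"dr":[0,0,0.11]}]' >/dev/null
$P '[{"dp":[0.32,0.34,0],"dr":[0,0,0]},{"dp":[0.32,0.34,0],"dr":[0,0,0]},{"dp":[0.32,0.34,0],"dr":[0,0,0]},{"dp":[0.32,0.34,0],"dr":[0,0,0]}]'
python3 - <<'E'
from h import *
s=monitor.state();p=eyes.camera_params("wrist");cv2.imwrite("pics/w1.png",eyes.snapshot("wrist"))
np.save("w1.npy",p,allow_pickle=True);print(s['time'],s['tcp_pos'],s['tcp_rot'],s['joint_pos'],s['contact_force'])
E
```

```text
time: 0.43
tcp_pos: [213.4, -498.3, 243.2]
tcp_rot: [-0.003, 0.953, 0.302, 0.001]
contact_force: [0.5, -0.2, -0.3]
grip_width: 0.587
grip_force: 0.0
time: 2.1
tcp_pos: [443.5, -71.2, 244.0]
tcp_rot: [-0.0, 0.545, 0.838, -0.001]
contact_force: [-0.8, 0.2, -0.2]
grip_width: 0.591
grip_force: 0.0
2.1 [443.52638101 -71.1565735  243.97760575] [-2.42951514e-04  5.45283871e-01  8.38251004e-01 -8.33792697e-04] [-2.55081161e-01 -4.42183833e-02  2.02313101e+00 -1.55560941e-03
  1.16366862e+00 -6.71804862e-01] [-0.82662171  0.17683099 -0.17315377]
```

View pics/w1.png

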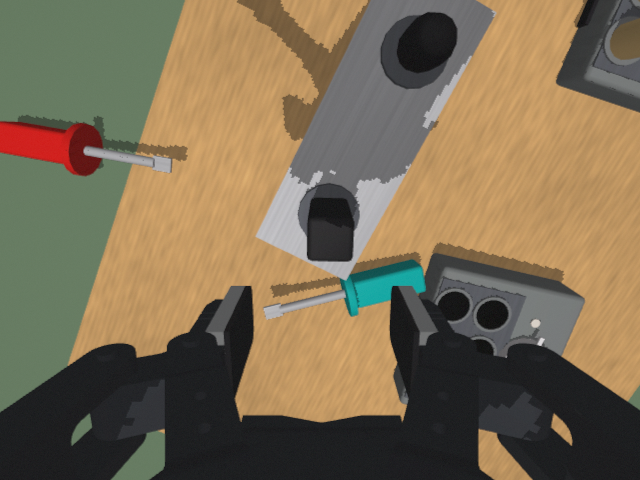

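Wrist view: handle at (331,243), almost square to the fingers, and the red and turquoise look-alikes are lying on the bench. I'll measure the handle top.

```bash
python3 - <<'E'
from h import *
p=np.load("w1.npy",allow_pickle=True).item();im=cv2.imread("pics/w1.png")
m=(im[180:285,270:380].max(2)<48).astype('uint8')
c=max(cv2.findContours(m,0,2)[0],key=cv2.contourArea)+[270,180]
print(cv2.boundingRect(c),cv2.approxPolyDP(c,4,True)[:,0].tolist())
g=im.astype(int).sum(2);print(g[195:268:2,331].tolist())
for v in(228,250):print(g[v,300:362:2].tolist())
for q in((309,227),(353,226),(354,260),(309,262),(331,243)):print(np.round(on(p,*q,158),1))
E
```

```text
(307, 197, 47, 64) [[312, 199], [308, 257], [350, 259], [353, 221], [346, 199]]
[177, 160, 66, 59, 68, 75, 78, 82, 67, 60, 73, 66, 83, 88, 105, 149, 147, 145, 145, 147, 145, 144, 141, 143, 141, 142, 134, 137, 141, 135, 135, 132, 115, 324, 549, 552, 542]
[539, 317, 287, 267, 87, 125, 151, 150, 147, 146, 146, 148, 148, 147, 151, 148, 146, 144, 143, 149, 149, 141, 145, 143, 135, 127, 79, 216, 477, 549, 559]
[560, 562, 560, 494, 104, 123, 148, 149, 148, 146, 144, 145, 139, 143, 142, 145, 139, 137, 135, 135, 135, 132, 129, 131, 121, 104, 191, 543, 532, 537, 545]
[432.3 -63.1 158. ]
[454.1 -52.9 158. ]
[462.9 -70.3 158. ]
[440.4 -81.6 158. ]
[447.1 -66.6 158. ]
```

```bash
P="python3 -m pendant"
$P '[{"dp":[0.025,0.045,-0.3],"dr":[0,0,0]},{"dp":[0.025,0.045,-0.6],"dr":[0,0,0]},{"dp":[0.025,0.045,-0.6],"dr":[0,0,0]},{"dp":[0.025,0.045,-0.6],"dr":[0,0,0]}]'
$P '[{"dp":[0,0,-0.25],"dr":[0,0,0]},{"dp":[0,0,-0.5],"dr":[0,0,0]},{"dp":[0,0,-0.67],"dr":[0,0,0]},{"dp":[0,0,-0.67],"dr":[0,0,0]},{"dp":[0,0,-0.67],"dr":[0,0,0]}]'
$P '[{"dp":[0,0,0],"dr":[0,0,0]},{"dp":[0,0,0],"dr":[0,0,0]},{"dp":[0,0,0],"dr":[0,0,0]},{"dp":[0,0,0],"dr":[0,0,0]},{"dp":[0,0,0],"dr":[0,0,0]},{"dp":[0,0,0],"dr":[0,0,0]},{"dp":[0,0,0],"dr":[0,0,0]},{"dp":[0,0,0],"dr":[0,0,0]}]' 15 60
```

```text
time: 2.48
tcp_pos: [443.9, -66.0, 182.9]
tcp_rot: [-0.002, 0.546, 0.838, -0.001]
contact_force: [0.9, 0.1, 1.0]
grip_width: 0.586
grip_force: 0.0
time: 2.9
tcp_pos: [446.6, -65.9, 118.3]
tcp_rot: [0.0, 0.545, 0.838, -0.0]
contact_force: [0.6, 0.0, -0.1]
grip_width: 0.586
grip_force: 0.0
time: 3.57
tcp_pos: [448.2, -66.0, 119.5]
tcp_rot: [0.002, 0.544, 0.839, 0.0]
contact_force: [-0.8, -1.2, 6.2]
grip_width: 0.3
grip_force: 59.4
```

```bash
P="python3 -m pendant"
$P '[{"dp":[0,0,0.2],"dr":[0,0,0]},{"dp":[0,0,0.5],"dr":[0,0,0]},{"dp":[0,0,0.8],"dr":[0,0,0]},{"dp":[0,0,1],"dr":[0,0,0]},{"dp":[0,0,1],"dr":[0,0,0]},{"dp":[0,0,1],"dr":[0,0,0]}]'
$P '[{"dp":[0.3,0.1,0.2],"dr":[0,0,0]},{"dp":[0.6,0.2,0.3],"dr":[0,0,0]},{"dp":[0.9,0.3,0.3],"dr":[0,0,0]},{"dp":[0.9,0.3,0.3],"dr":[0,0,0]},{"dp":[0.9,0.3,0.3],"dr":[0,0,0]}]'
python3 - <<'E'
from h import *
s=monitor.state();p=eyes.camera_params("side");a=eyes.snapshot("side");cv2.imwrite("pics/s2.png",a);b=eyes.snapshot("wrist");cv2.imwrite("pics/w2.png",b)
print(s['time'],s['tcp_pos'],s['tcp_rot'],s['contact_force'])
T=s['tcp_pos'];u,v=pix(p,[T[0],T[1],T[2]+6-90]).astype(int);print(u,v)
c=cv2.resize(a[max(v-60,0):v+60,max(u-50,0):u+50],(500,600),interpolation=cv2.INTER_CUBIC);cv2.imwrite("pics/s2c.png",c)
E
```

```text
time: 4.07
tcp_pos: [447.2, -65.4, 218.7]
tcp_rot: [0.002, 0.545, 0.839, 0.001]
contact_force: [0.0, -0.5, -1.9]
grip_width: 0.297
grip_force: 59.2
time: 4.48
tcp_pos: [535.8, -34.5, 244.8]
tcp_rot: [-0.002, 0.544, 0.839, -0.001]
contact_force: [-0.9, 0.3, -3.1]
grip_width: 0.296
grip_force: 59.8
4.4833 [535.796969   -34.53098431 244.78195656] [-0.00205192  0.54406453  0.83904032 -0.00095845] [-0.94531733  0.26234799 -3.06706862]
304 203
```

View pics/s2c.png

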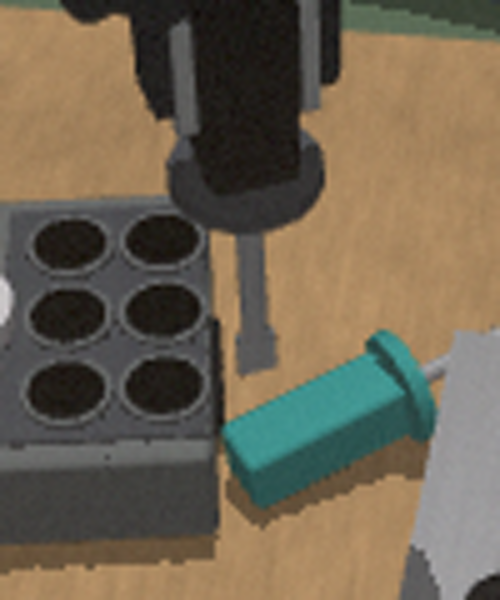

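Side crop: the blade's end runs from (238,375) to (277,368) in the crop. It is wider than the shank and slopes up to the right, so the blade lies along the 24° direction, which is the finger closing direction.

```bash
P="python3 -m pendant"
python3 - <<'E'
from h import *
p=eyes.camera_params("side");T=np.array([535.8,-34.5,244.8])
print(pix(p,T-[0,0,109.5]),(304-50+257.5/5,203-60+371.5/5))
print(on(p,305.5,217.3,135.3))
E
$P '[{"dp":[0.2,0.3,0],"dr":[0,0,0.04]},{"dp":[0.44,0.7,0],"dr":[0,0,0.128]},{"dp":[0.44,0.7,0],"dr":[0,0,0.128]},{"dp":[0.44,0.7,0],"dr":[0,0,0.128]}]'
$P '[{"dp":[0.44,0.7,0],"dr":[0,0,0.128]},{"dp":[0.44,0.7,0],"dr":[0,0,0.128]},{"dp":[0.44,0.7,0],"dr":[0,0,0.128]},{"dp":[0.44,0.7,0],"dr":[0,0,0.128]}]'
$P '[{"dp":[0.43,0.715,0],"dr":[0,0,0.128]},{"dp":[0.43,0.715,0],"dr":[0,0,0.128]},{"dp":[0.43,0.715,0],"dr":[0,0,0.128]},{"dp":[0.43,0.715,0],"dr":[0,0,0.128]},{"dp":[0.43,0.715,0],"dr":[0,0,0.128]},{"dp":[0.43,0.715,0],"dr":[0,0,0.128]}]'
```

```text
[304.69706762 215.61454768] (305.5, 217.3)
[534.06092558 -31.15634594 135.3       ]
time: 4.92
tcp_pos: [579.6, 36.5, 246.1]
tcp_rot: [-0.001, 0.363, 0.932, -0.0]
contact_force: [-0.1, 0.1, -1.4]
grip_width: 0.297
grip_force: 60.3
time: 5.25
tcp_pos: [623.3, 106.1, 245.7]
tcp_rot: [-0.001, 0.17, 0.986, -0.0]
contact_force: [-0.2, -1.4, -1.9]
grip_width: 0.299
grip_force: 60.6
time: 5.75
tcp_pos: [665.9, 175.5, 246.0]
tcp_rot: [-0.001, -0.026, 1.0, -0.0]
contact_force: [-0.4, 0.0, -1.1]
grip_width: 0.299
grip_force: 60.7
```

```bash
P="python3 -m pendant"
$P '[{"dp":[0.01,0.015,-0.25],"dr":[0,0,0]},{"dp":[0.01,0.015,-0.5],"dr":[0,0,0]},{"dp":[0.01,0.015,-0.66],"dr":[0,0,0]},{"dp":[0.01,0.015,-0.66],"dr":[0,0,0]},{"dp":[0.01,0.015,-0.66],"dr":[0,0,0]}]'
python3 - <<'E'
from h import *
s=monitor.state();p=eyes.camera_params("side");a=eyes.snapshot("side");w=eyes.camera_params("wrist");b=eyes.snapshot("wrist")
np.save("w3.npy",w,allow_pickle=True);cv2.imwrite("pics/s3.png",a);cv2.imwrite("pics/w3.png",b)
T=s['tcp_pos'];print(s['time'],T,s['tcp_rot'],s['contact_force'])
u,v=pix(p,[T[0],T[1],57]).astype(int);x,y=pix(w,[T[0],T[1],57]).astype(int);print(u,v,x,y)
A=cv2.resize(a[v-60:v+40,u-40:u+40],(400,500),interpolation=cv2.INTER_CUBIC)
x=min(max(x,80),560);y=min(max(y,100),380);B=cv2.resize(b[y-100:y+100,x-80:x+80],(400,500),interpolation=cv2.INTER_CUBIC);print(x,y)
cv2.imwrite("pics/c3.png",np.clip(np.hstack([A,B])*1.5,0,255).astype('uint8'))
E
```

```text
time: 6.17
tcp_pos: [666.7, 176.7, 179.8]
tcp_rot: [-0.002, -0.026, 1.0, -0.0]
contact_force: [-0.0, 0.3, -1.4]
grip_width: 0.3
grip_force: 60.6
6.1667 [666.70895809 176.74999062 179.83507331] [-1.83221529e-03 -2.64656388e-02  9.99647990e-01 -3.31582075e-04] [-0.04074915  0.26187694 -1.44268488]
189 357 319 227
319 227
```

View pics/c3.png

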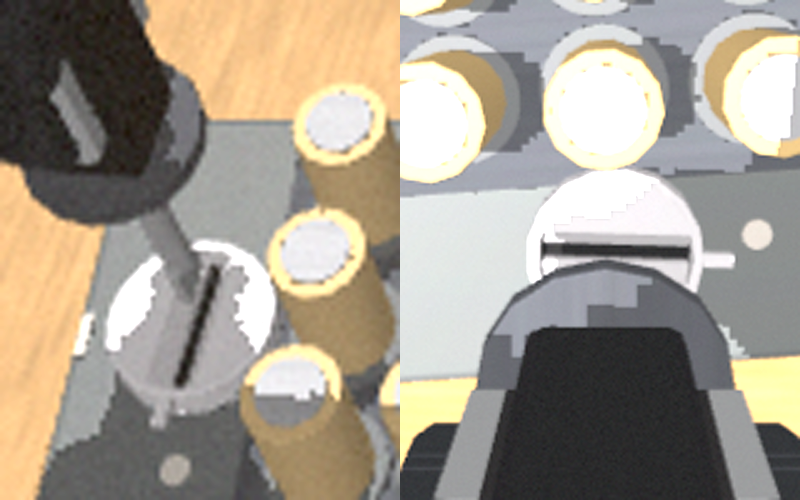

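Left (side): the blade tip is at crop (192,302), just above the drum, and the dark slot line runs from (215,268) to (180,385). Right (wrist): the drum is centred near (615,256), the slot runs from (542,248) to (690,254) and the pointer is at (733,260).

```bash
python3 - <<'E'
from h import *
w=np.load("w3.npy",allow_pickle=True).item();p=eyes.camera_params("side")
W=lambda X,Y,z:np.round(on(w,239+(X-400)/2.5,127+Y/2.5,z),1)
S=lambda X,Y,z:np.round(on(p,149+X/5,297+Y/5,z),1)
a,b=W(542,248,47),W(690,254,47);c=W(615,256,57);q=W(733,260,57)
print("drum",c,"slot ends",a,b,"ptr",q)
for v in(b-a,q-c):print(np.degrees(np.arctan2(v[1],v[0])))
a,b=S(215,268,47),S(180,385,47);v=b-a
print("side slot",a,b,(a+b)/2,np.degrees(np.arctan2(v[1],v[0])),"drum",S(192,325,57))
for z in(66,70,74):print("tip",S(192,303,z))
E
```

```text
drum [667.7 180.5  57. ] slot ends [669.1 161.2  47. ] [668.6 200.7  47. ] ptr [667.2 211.   57. ]
90.72522429905925
90.93919094573559
side slot [669.8 161.8  47. ] [668.3 196.3  47. ] [669.05 179.05  47.  ] 92.48955292199916 drum [666.8 183.3  57. ]
tip [665.3 181.   66. ]
tip [663.8 182.8  70. ]
tip [662.2 184.5  74. ]
```

```bash
P="python3 -m pendant"
$P '[{"dp":[0.033,0.018,0],"dr":[0,0,-0.008]},{"dp":[0.033,0.018,0],"dr":[0,0,-0.008]},{"dp":[0.033,0.018,-0.04],"dr":[0,0,-0.008]},{"dp":[0.033,0.018,-0.08],"dr":[0,0,-0.008]},{"dp":[0.033,0.018,-0.12],"dr":[0,0,-0.008]},{"dp":[0.033,0.018,-0.12],"dr":[0,0,-0.008]}]'
$P '[{"dp":[0,0,-0.02],"dr":[0,0,0]},{"dp":[0,0,-0.04],"dr":[0,0,0]},{"dp":[0,0,-0.04],"dr":[0,0,0]},{"dp":[0,0,-0.04],"dr":[0,0,0]}]'
python3 - <<'E'
from h import *
p=eyes.camera_params("side");a=eyes.snapshot("side")
A=cv2.resize(a[297:397,149:229],(480,600),interpolation=cv2.INTER_CUBIC);cv2.imwrite("pics/c4.png",np.clip(A*1.5,0,255).astype('uint8'))
E
```

```text
time: 6.77
tcp_pos: [670.5, 179.3, 167.9]
tcp_rot: [-0.001, -0.015, 1.0, -0.0]
contact_force: [-0.5, -0.8, -1.4]
grip_width: 0.302
grip_force: 60.6
time: 7.1
tcp_pos: [671.4, 179.6, 165.0]
tcp_rot: [-0.0, -0.015, 1.0, -0.0]
contact_force: [0.7, 0.2, -1.1]
grip_width: 0.297
grip_force: 60.6
```

View pics/c4.png

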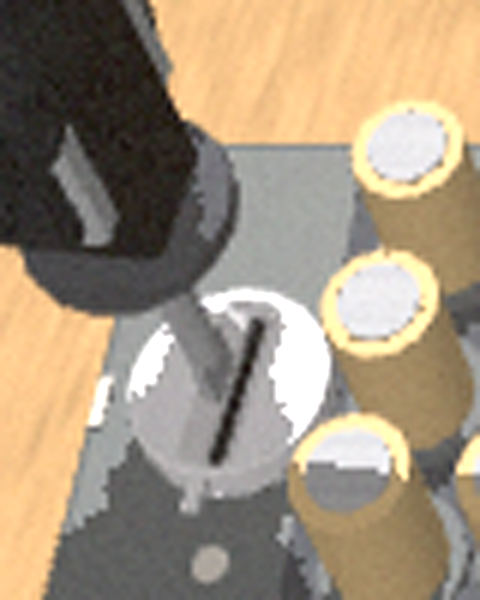

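The tip is at crop (215,395). Projected down to the slot floor, it would sit about 3 mm to the +x side of the dark line and a few mm to +y. I'll correct and descend.

```bash
P="python3 -m pendant"
$P '[{"dp":[-0.028,-0.025,0],"dr":[0,0,0]},{"dp":[-0.028,-0.025,0],"dr":[0,0,0]},{"dp":[-0.028,-0.025,-0.02],"dr":[0,0,0]},{"dp":[-0.028,-0.025,-0.04],"dr":[0,0,0]},{"dp":[-0.028,-0.025,-0.04],"dr":[0,0,0]}]'
$P '[{"dp":[0,0,-0.02],"dr":[0,0,0]},{"dp":[0,0,-0.02],"dr":[0,0,0]},{"dp":[0,0,-0.02],"dr":[0,0,0]}]'
$P '[{"dp":[0,0,-0.02],"dr":[0,0,0]},{"dp":[0,0,-0.02],"dr":[0,0,0]},{"dp":[0,0,-0.02],"dr":[0,0,0]}]'
```

```text
time: 7.57
tcp_pos: [668.4, 177.0, 160.7]
tcp_rot: [-0.0, -0.015, 1.0, -0.0]
contact_force: [0.1, -1.2, -1.6]
grip_width: 0.292
grip_force: 60.6
time: 7.82
tcp_pos: [668.6, 177.1, 159.0]
tcp_rot: [-0.0, -0.015, 1.0, -0.0]
contact_force: [0.8, -1.3, -2.2]
grip_width: 0.298
grip_force: 60.6
time: 8.07
tcp_pos: [668.6, 177.1, 157.1]
tcp_rot: [-0.0, -0.015, 1.0, -0.0]
contact_force: [0.3, -0.3, -0.9]
grip_width: 0.299
grip_force: 60.6
```

```bash
P="python3 -m pendant"
$P '[{"dp":[0,0,-0.01],"dr":[0,0,0]},{"dp":[0,0,-0.01],"dr":[0,0,0]},{"dp":[0,0,-0.01],"dr":[0,0,0]}]'
python3 - <<'E'
from h import *
a=eyes.snapshot("side")
A=cv2.resize(a[297:397,149:229],(480,600),interpolation=cv2.INTER_CUBIC);cv2.imwrite("pics/c5.png",np.clip(A*1.5,0,255).astype('uint8'))
E
```

```text
time: 8.32
tcp_pos: [668.9, 177.1, 156.6]
tcp_rot: [0.0, -0.015, 1.0, 0.0]
contact_force: [-1.2, -0.7, -0.1]
grip_width: 0.298
grip_force: 61.0
```

View pics/c5.png

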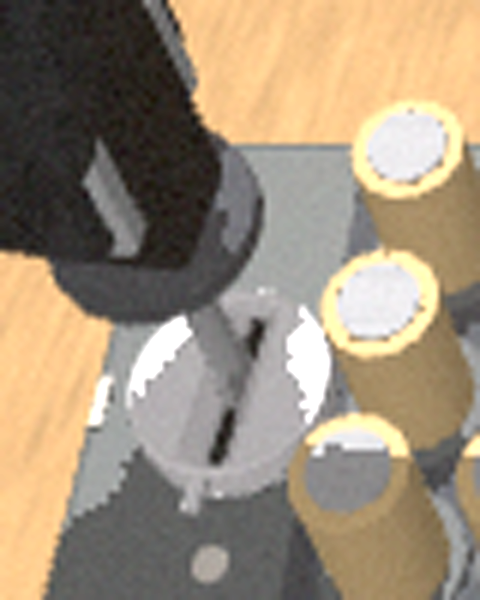

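The side crop shows the blade in the slot: the tip is at (233,400), with the dark slot line continuing on either side of it. Now I'll turn it clockwise.

```bash
P="python3 -m pendant"
$P '[{"dp":[0,0,-0.01],"dr":[0,0,-0.03]},{"dp":[0,0,-0.01],"dr":[0,0,-0.06]},{"dp":[0,0,-0.01],"dr":[0,0,-0.09]},{"dp":[0,0,-0.01],"dr":[0,0,-0.12]},{"dp":[0,0,-0.01],"dr":[0,0,-0.15]},{"dp":[0,0,-0.01],"dr":[0,0,-0.18]},{"dp":[0,0,-0.01],"dr":[0,0,-0.21]},{"dp":[0,0,-0.01],"dr":[0,0,-0.24]},{"dp":[0,0,-0.01],"dr":[0,0,-0.25]},{"dp":[0,0,-0.01],"dr":[0,0,-0.25]}]'
$P '[{"dp":[0,0,0],"dr":[0,0,-0.03]},{"dp":[0,0,0],"dr":[0,0,-0.06]},{"dp":[0,0,0],"dr":[0,0,-0.09]},{"dp":[0,0,0],"dr":[0,0,-0.12]},{"dp":[0,0,0],"dr":[0,0,-0.15]},{"dp":[0,0,0],"dr":[0,0,-0.18]},{"dp":[0,0,0],"dr":[0,0,-0.21]},{"dp":[0,0,0],"dr":[0,0,-0.24]},{"dp":[0,0,0],"dr":[0,0,-0.26]},{"dp":[0,0,0],"dr":[0,0,-0.26]},{"dp":[0,0,0],"dr":[0,0,-0.26]}]'
python3 - <<'E'
from h import *
s=monitor.state();print(s['torque'],s['joint_pos'],2*np.degrees(np.arctan2(s['tcp_rot'][2],s['tcp_rot'][1])))
a=eyes.snapshot("side");b=eyes.snapshot("top")
A=cv2.resize(a[297:397,149:229],(400,500),interpolation=cv2.INTER_CUBIC)
B=cv2.resize(b[96:196,154:234],(400,500),interpolation=cv2.INTER_CUBIC)
cv2.imwrite("pics/c6.png",np.clip(np.hstack([A,B])*1.5,0,255).astype('uint8'))
E
```

```text
time: 9.2
tcp_pos: [668.4, 177.1, 156.5]
tcp_rot: [-0.0, 0.369, 0.929, -0.0]
contact_force: [-2.0, -0.9, 4.6]
grip_width: 0.298
grip_force: 61.4
time: 10.12
tcp_pos: [667.3, 178.0, 156.4]
tcp_rot: [-0.002, 0.708, 0.707, -0.001]
contact_force: [-4.6, 1.6, 6.6]
grip_width: 0.299
grip_force: 61.6
[0.27757425 1.25246253 0.04061538] [0.19669711 0.51193882 1.52385459 0.00232864 1.1091314  0.19688478] 89.92961701401256
```

View pics/c6.png

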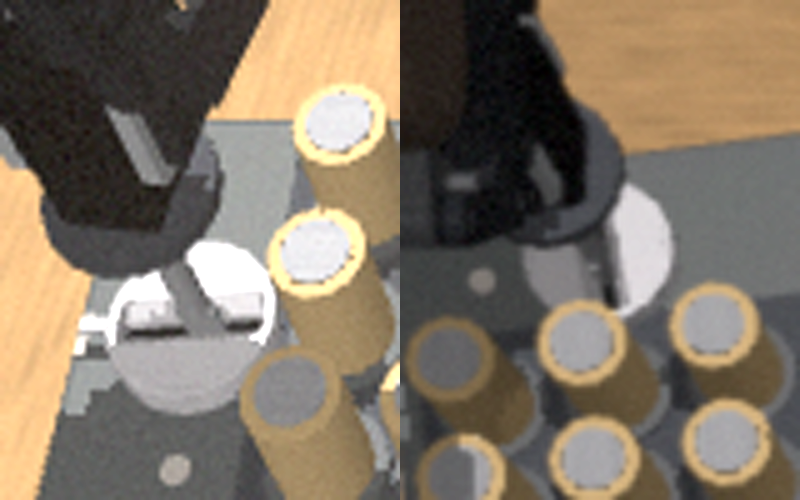

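Contact torque is present and the selector followed: in the side crop the slot now runs from (125,333) to (265,325), with the pointer at about (88,330). I'll compute its yaw.

```bash
python3 - <<'E'
from h import *
p=eyes.camera_params("side");S=lambda X,Y,z:on(p,149+X/5,297+Y/5,z)
for a,b,z in(((265,325),(125,333),47),((192,327),(88,330),57)):
  v=S(*b,z)-S(*a,z);print(np.round(S(*a,z),1),np.round(S(*b,z),1),np.degrees(np.arctan2(v[1],v[0])))
E
```

```text
[650.5 176.5  47. ] [688.4 183.8  47. ] 10.825852404128414
[666.6 183.9  57. ] [694.5 188.4  57. ] 9.088120493768471
```

Slot yaw is about 9°, against about 6.6° at charge, so the joint is near 1.53. I'll nudge it a little further, relax and lift.

```bash
P="python3 -m pendant"
$P '[{"dp":[0,0,0],"dr":[0,0,-0.017]},{"dp":[0,0,0],"dr":[0,0,-0.017]},{"dp":[0,0,0],"dr":[0,0,-0.017]},{"dp":[0,0,0],"dr":[0,0,-0.017]},{"dp":[0,0,0],"dr":[0,0,0.013]},{"dp":[0,0,0],"dr":[0,0,0.013]},{"dp":[0,0,0.04],"dr":[0,0,0.013]},{"dp":[0,0,0.1],"dr":[0,0,0.013]},{"dp":[0,0,0.3],"dr":[0,0,0.013]},{"dp":[0,0,0.6],"dr":[0,0,0.013]},{"dp":[0,0,1],"dr":[0,0,0.013]},{"dp":[0,0,1],"dr":[0,0,0.013]},{"dp":[0,0,1],"dr":[0,0,0.013]}]'
$P '[{"dp":[-0.3,-0.3,0],"dr":[0,0,0.04]},{"dp":[-0.7,-0.8,0],"dr":[0,0,0.04]},{"dp":[-0.7,-0.8,0],"dr":[0,0,0.04]},{"dp":[-0.7,-0.8,0],"dr":[0,0,0.04]}]'
$P '[{"dp":[-0.7,-0.8,0],"dr":[0,0,0.04]},{"dp":[-0.7,-0.8,0],"dr":[0,0,0.04]},{"dp":[-0.7,-0.8,0],"dr":[0,0,0.04]},{"dp":[-0.7,-0.8,0],"dr":[0,0,0.04]}]'
$P '[{"dp":[-0.7,-0.8,0],"dr":[0,0,0.04]},{"dp":[-0.7,-0.8,0],"dr":[0,0,0.04]},{"dp":[-0.7,-0.8,0],"dr":[0,0,0.04]},{"dp":[-0.7,-0.8,0],"dr":[0,0,0.04]},{"dp":[-0.7,-0.8,0],"dr":[0,0,0.04]},{"dp":[-0.7,-0.8,0],"dr":[0,0,0.04]}]'
python3 - <<'E'
from h import *
s=monitor.state();print(s['tcp_pos'],2*np.degrees(np.arctan2(s['tcp_rot'][2],s['tcp_rot'][1])))
p=eyes.camera_params("side");a=eyes.snapshot("side")
T=s['tcp_pos'];u,v=pix(p,[T[0],T[1],T[2]-95]).astype(int);print(u,v)
A=cv2.resize(a[297:397,149:229],(400,500),interpolation=cv2.INTER_CUBIC)
B=cv2.resize(a[v-30:v+70,u-40:u+40],(400,500),interpolation=cv2.INTER_CUBIC)
cv2.imwrite("pics/c7.png",np.clip(np.hstack([A,B])*1.5,0,255).astype('uint8'))
E
```

```text
time: 11.3
tcp_pos: [671.7, 177.2, 260.1]
tcp_rot: [0.003, 0.693, 0.721, 0.004]
contact_force: [0.5, -0.2, -1.5]
grip_width: 0.296
grip_force: 60.9
time: 11.63
tcp_pos: [594.3, 93.3, 252.3]
tcp_rot: [-0.002, 0.648, 0.762, -0.004]
contact_force: [0.7, -0.3, -2.3]
grip_width: 0.298
grip_force: 60.6
time: 11.97
tcp_pos: [525.1, 14.4, 253.2]
tcp_rot: [-0.002, 0.599, 0.801, -0.002]
contact_force: [-0.1, 0.7, -2.2]
grip_width: 0.298
grip_force: 60.6
time: 12.47
tcp_pos: [459.7, -62.4, 255.1]
tcp_rot: [0.0, 0.546, 0.838, 0.001]
contact_force: [-0.1, 0.4, -0.9]
grip_width: 0.29
grip_force: 60.7
[459.71000462 -62.42742936 255.07327409] 113.80845620221196
357 195
```

View pics/c7.png

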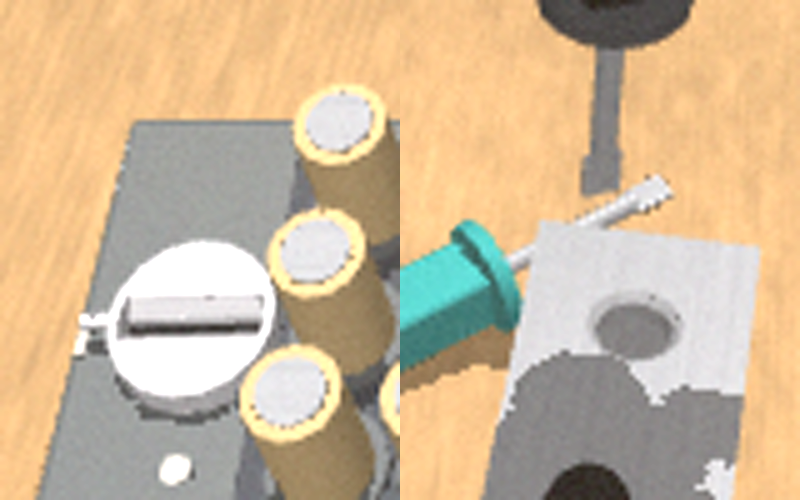

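Left: the slot runs from (125,333) to (265,328) and the pointer is near the charge mark, so the selector is turned and the blade is out. Right: the tip is at (601,190) and the rack hole is centred at (637,326).

```bash
python3 - <<'E'
from h import *
p=eyes.camera_params("side");S=lambda X,Y,z:np.round(on(p,317+(X-400)/5,165+Y/5,z),1)
print("hole",S(637,326,85));
for z in(142,145.5):print("tip",S(601,190,z))
E
```

```text
hole [443.5 -61.3  85. ]
tip [458.7 -64.3 142. ]
tip [458.6 -60.7 145.5]
```

```bash
P="python3 -m pendant"
$P '[{"dp":[-0.14,-0.026,0],"dr":[0,0,0]},{"dp":[-0.14,-0.026,0],"dr":[0,0,0]},{"dp":[-0.14,-0.026,-0.2],"dr":[0,0,0]},{"dp":[-0.14,-0.026,-0.4],"dr":[0,0,0]},{"dp":[-0.14,-0.026,-0.5],"dr":[0,0,0]},{"dp":[-0.14,-0.026,-0.5],"dr":[0,0,0]},{"dp":[-0.14,-0.026,-0.5],"dr":[0,0,0]}]'
$P '[{"dp":[0,0,-0.1],"dr":[0,0,0]},{"dp":[0,0,-0.2],"dr":[0,0,0]},{"dp":[0,0,-0.3],"dr":[0,0,0]},{"dp":[0,0,-0.3],"dr":[0,0,0]},{"dp":[0,0,-0.3],"dr":[0,0,0]}]'
```

```text
time: 13.1
tcp_pos: [444.9, -65.0, 204.8]
tcp_rot: [-0.001, 0.546, 0.838, -0.0]
contact_force: [-0.6, -0.0, -1.5]
grip_width: 0.299
grip_force: 60.7
time: 13.52
tcp_pos: [443.9, -65.4, 174.3]
tcp_rot: [-0.001, 0.546, 0.838, -0.0]
contact_force: [0.7, -0.0, -1.1]
grip_width: 0.297
grip_force: 60.7
```

```bash
P="python3 -m pendant"
$P '[{"dp":[0,0,-0.15],"dr":[0,0,0]},{"dp":[0,0,-0.3],"dr":[0,0,0]},{"dp":[0,0,-0.45],"dr":[0,0,0]},{"dp":[0,0,-0.53],"dr":[0,0,0]},{"dp":[0,0,-0.53],"dr":[0,0,0]},{"dp":[0,0,-0.53],"dr":[0,0,0]}]'
$P '[{"dp":[0,0,-0.01],"dr":[0,0,0]},{"dp":[0,0,-0.01],"dr":[0,0,0]}]'
```

```text
time: 14.02
tcp_pos: [444.8, -65.6, 122.3]
tcp_rot: [-0.0, 0.546, 0.838, -0.0]
contact_force: [0.2, -0.2, -0.7]
grip_width: 0.297
grip_force: 60.7
time: 14.18
tcp_pos: [445.6, -65.7, 122.2]
tcp_rot: [0.001, 0.546, 0.838, 0.0]
contact_force: [-0.6, 0.4, -1.3]
grip_width: 0.296
grip_force: 60.7
```

```bash
P="python3 -m pendant"
$P '[{"dp":[0,0,-0.015],"dr":[0,0,0]},{"dp":[0,0,-0.015],"dr":[0,0,0]},{"dp":[0,0,-0.015],"dr":[0,0,0]}]'
$P '[{"dp":[0,0,-0.012],"dr":[0,0,0]},{"dp":[0,0,-0.012],"dr":[0,0,0]},{"dp":[0,0,-0.012],"dr":[0,0,0]}]'
```

```text
time: 14.43
tcp_pos: [444.9, -65.6, 120.1]
tcp_rot: [0.0, 0.546, 0.838, 0.0]
contact_force: [-0.7, -0.5, -1.9]
grip_width: 0.296
grip_force: 60.7
time: 14.68
tcp_pos: [445.1, -65.6, 119.6]
tcp_rot: [0.0, 0.546, 0.838, 0.0]
contact_force: [-1.9, 1.0, 4.8]
grip_width: 0.294
grip_force: 61.3
```

```bash
P="python3 -m pendant"
$P '[{"dp":[0,0,0],"dr":[0,0,0]},{"dp":[0,0,0],"dr":[0,0,0]},{"dp":[0,0,0],"dr":[0,0,0]},{"dp":[0,0,0],"dr":[0,0,0]},{"dp":[0,0,0],"dr":[0,0,0]},{"dp":[0,0,0],"dr":[0,0,0]},{"dp":[0,0,0],"dr":[0,0,0]},{"dp":[0,0,0],"dr":[0,0,0]}]' 55
$P '[{"dp":[0,0,0.15],"dr":[0,0,0]},{"dp":[0,0,0.4],"dr":[0,0,0]},{"dp":[0,0,0.8],"dr":[0,0,0]},{"dp":[0,0,1],"dr":[0,0,0]},{"dp":[0,0,1],"dr":[0,0,0]}]'
$P '[{"dp":[-0.4,-0.8,0.5],"dr":[0,0,0]},{"dp":[-0.4,-0.8,0.5],"dr":[0,0,0]},{"dp":[-0.4,-0.8,0.5],"dr":[0,0,0]},{"dp":[-0.4,-0.8,0.5],"dr":[0,0,0]},{"dp":[-0.4,-0.8,0.5],"dr":[0,0,0]}]'
$P '[{"dp":[-0.4,-1,0],"dr":[0,0,0]},{"dp":[-0.4,-1,0],"dr":[0,0,0]},{"dp":[-0.4,-1,0],"dr":[0,0,0]},{"dp":[-0.4,-1,0],"dr":[0,0,0]},{"dp":[-0.4,-1,0],"dr":[0,0,0]}]'
python3 - <<'E'
from h import *
a=eyes.snapshot("side")
b=eyes.snapshot("top");cv2.imwrite("pics/t8.png",b)
cv2.imwrite("pics/c8.png",np.hstack([cv2.resize(a[130:460,130:460],(400,400)),cv2.resize(b[100:400,120:420],(400,400))]))
E
```

```text
time: 15.35
tcp_pos: [444.7, -65.5, 118.5]
tcp_rot: [-0.0, 0.546, 0.838, -0.0]
contact_force: [0.1, -0.9, 0.3]
grip_width: 0.638
grip_force: 0.0
time: 15.77
tcp_pos: [448.7, -66.5, 224.1]
tcp_rot: [0.005, 0.546, 0.838, 0.002]
contact_force: [0.9, -0.7, 0.3]
grip_width: 0.645
grip_force: 0.0
time: 16.18
tcp_pos: [404.5, -145.8, 268.2]
tcp_rot: [-0.0, 0.547, 0.837, 0.0]
contact_force: [0.9, 0.1, -0.5]
grip_width: 0.64
grip_force: 0.0
time: 16.6
tcp_pos: [364.3, -244.8, 266.8]
tcp_rot: [-0.002, 0.547, 0.837, 0.001]
contact_force: [0.7, -0.5, 1.2]
grip_width: 0.647
grip_force: 0.0
```

View pics/c8.png

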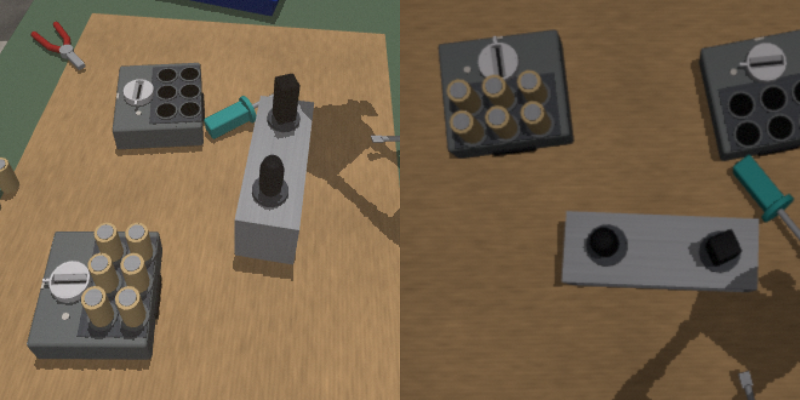

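The screwdriver hangs upright in its hole and the nut driver is in place. The loaded dock's pointer is at the charge mark and the empty dock's selector is unchanged.

```bash
python3 -c "
from plant import env;print(env.sign_off())"
```

```text
the job is handed in; nothing more can be done
None
```

I turned the loaded dock's selector from rest to about charge and hung the screwdriver back in its hole. The last pictures show the empty dock's selector and the nut driver as they were. I handed the job in at about 17 s of the 51 s allowed, and the sign-off gave no verdict.

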